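Tilt the inspection mirror behind the setting ring and hold it

ROBOT

A 6-joint arm with a two-finger parallel gripper is mounted at the origin on a cart in front of the work surface, level with it; the furniture and walls round the work are solid. World frame = base frame: x ahead of the robot, y to its left, z up, the work surface at z = 0. Lengths are in mm, angles in rad, forces in N, time in s.
With the tool pointing down it reaches from about 275 to 750 mm from the base axis. Payload 10.2 kg.
Tool frame: the origin (TCP) lies where the fingers leave the gripper's body, on its centre line; the fingertips stand 73 mm ahead of it and the grasp point (between the pads) lies 54 mm ahead of it; z points along the fingers, y is the line along which they close (so a half turn about z gives the same grasp; the last joint's range is limited). The gripper opens to 85 mm and grips with 20 to 120 N. Pads are 22 mm wide; open, the fingers measure 114 mm over their backs; the gripper's body (76 mm by 85 mm) begins 54 mm behind the grasp point. The pads swing forward as they close: fully open they stand 13 mm farther back than shut.
Start: joints at [1.07, 0.313, 1.498, -0, 1.331, -0.223], TCP at [143.989, 504.875, 303.894] pointing down, gripper open.
Joint ranges: [-2.94, 2.94], [-0.97, 2.17], [0.19, 2.56], [-1.23, 4.37], [0.02, 3.11], [-2.88, 2.88]. Speed limits (rad/s): [2.39, 2.39, 3.01, 3.14, 3.14, 3.14].

INTERFACE

Orientations are given as a unit quaternion [w, x, y, z].
In Python, from rig import ctrl gives the robot as it stands.
- The arm moves only by the shell command python3 -m creep 'ROWS' [OPENING] [FORCE]. ROWS is JSON, a list that holds one entry, the list of rows, each a list of 6 numbers: the shift along the world's x, y, z in units of 25 mm (1.0 is 25 mm), then the turn, a rotation vector about the world's x, y, z in units of 5 degrees (1.0 is 5 degrees). In form: [[[x, y, z, ax, ay, az], ...]]. A call has 1 to 20 rows; each row is the pose to reach, as a shift and turn from the pose commanded when the call began; what a row does not reach only later rows make up. A row lasts 1/12 s, in which the tool goes at most 41.7 mm and 7.16 degrees, less where a joint would pass 70% of its speed; a pose out of reach is approached as far as the arm can. A call with a gripper value outside its range is refused whole. OPENING is the finger opening in mm, from 0 to 85.4, set as the call begins (- or left out, the last holds). The fingers move at their own pace and stop on an object; FORCE is the grip in N (left out, the last holds). Time passes only in rows, so rows that repeat a pose let the fingers close. It gives the time, the measured TCP pose, the force, the opening and the grip force at its end, in the units of the state.
- ctrl.sense(): the state, without advancing time (a new reading comes with each control period).
- ctrl.capture(name): name is "side" or "top"; returns a dict with "image" (480x640x3 uint8, red, green, blue), "fx", "fy", "cx", "cy" (pixels), "k1" (the pictures are not rectified: a ray, as slopes to the right and down, at radius r is drawn at 1 + k1 r^2 times it, then the intrinsics apply), "R" (3x3) and "t" (3): a world point X has camera coordinates R X + t. Camera axes: x right, y down, z forward; pixel columns grow to the right and rows downward; lengths in mm; the calibration is good to about 2 mm. A picture is of the moment at which its call begins. There is no depth.
- ctrl.finish_job(): hands the job in; it is judged then, once.
The state is a dict: "time_s": time; "joints": joint angles; "dq": joint speeds; "tau": joint torques, N m; "eef_pos": TCP position; "ee_rot": TCP orientation; "force": force on the tool from outside, world axes, zero at the start; "wrist_torque": the same for the moment, N m; "grip_width": opening from 0.0 (shut) to 1.0 (fully open); "grip_force": force on a finger pad.
Only numpy, scipy, OpenCV 4.12 (cv2) and the standard library are available. Lean on these libraries where they do the work, as an engineer would, in place of code of your own. Each camera call takes 0.05 s, during which the arm holds its last target. There are 200 camera calls.

TASK

Push the large steel setting ring along the grey board, without lifting it, until it lies inside the printed circle on the card in front of the tilting mirror. Then swing the mirror up by the bar at its far edge until it lines up with the index arm on the quadrant at its left, and finish while still holding it steady there with the fingers, for it falls flat when let go. Leave the ring in its circle, and do not shift the index arm or the other things lying about.

Things in the scene. Friction and masses are not known exactly. Their poses are not given: they have to be found in the camera images.
- ring_gauge: large plain steel setting ring lying flat on the grey inspection board (fixed, 370 x 510 mm, top 14 mm above the table), 52 mm outside diameter, 14 mm tall, about 0.13 to 0.25 kg; its bore is not open to fingers, push it from the outside. Origin at the centre of its underside, z up
- ring_center (a point): centre of the setting ring, half-way up (7 mm above the board)
- circle (a point): centre of the printed circle (65 mm inside diameter, thin dark line) on a white paper card, flush with the board so that things slide on and off freely; 85 mm in front of the hinge axis. Axes as for hinge
- hinge (a point): middle of the mirror's hinge axis, 45 mm above the board, on the fixed stand. x: level, away from the circle, towards the bar of the flat mirror; y: along the axis to the quadrant side; z up. Posts at both ends reach 58 mm above the board. Base plate 8 mm thick, from 20 mm in front of the axis to 85 mm behind, 75 mm to each side (quadrant side: to 120 mm behind, 104 mm aside); bare board under the bar
- bar (a point): middle of the round steel bar, the mirror's handle: 10 mm thick, along y, 125 mm from the hinge axis, 100 mm long between two side arms 8 mm wide. A gap of 40 mm between bar and mirror plate lets a finger in; nothing beyond the bar. It can turn between fingers that pinch it across. x: from the hinge axis to the bar, in the mirror's plane
- mirror (a joint): angle of the mirror (a 72 x 120 mm steel plate, 5 mm thick, with side arms and bar; 0.4 kg in all) about its hinge, rad: 0 lying flat on its rests, where it starts; grows as the bar edge rises, stop at 1.45. Nearly frictionless: it falls back to flat when let go from anywhere below 1.4
- index (a joint): angle of the index arm on the same hinge axis, rad, same zero and direction as mirror; the angle to which the mirror is to be set, somewhere from 0.6 to 1.05. It is clamped and stays where it stands
- index_tip (a point): tip of the index arm: a straight steel arm 9 mm wide, 122 mm long from the hinge axis, 80 mm to the quadrant side of the mirror's middle, with a clamp block and a thumb screw on the quadrant. Its x axis points outward along the arm
- caliper: digital caliper, 237 mm long, lying on the table at the right; bystander, to be left alone. Origin at the centre of its underside
- hex_key: bent hex key, 80 mm long, lying at the left front; bystander, to be left alone. Origin at the centre of its underside
- weight_1: knobbed brass calibration weight, 34 mm across, 42 mm tall; bystander, to be left alone. Origin at the centre of its underside
- weight_2: smaller knobbed brass calibration weight, 24 mm across, 30 mm tall; bystander, to be left alone. Origin at the centre of its underside
- small_ring: small steel ring, 28 mm across, 6 mm thick (not the setting ring); bystander, to be left alone. Origin at the centre of its underside
- spring_00: upright coil spring, 22 mm across, 46 mm tall; bystander, to be left alone. Origin at the centre of its underside

How it is judged:
By the outcome, as a careful person would: the job done as asked, in the order asked, and still so for the second after the job is handed in, while the arm keeps its last pose, push and grip.
It also fails if it takes over 58 s, if anything falls off the work surface, if the arm or the gripper's body presses on something with over 40 N, if the wrist force passes 120 N, or if a joint passes its speed limit or range.

## Working session

There is one attempt and no reset: what is moved stays moved. The work goes in short steps, Python scripts to look and compute and a shell command to move; the robot and the scene stay as the last step left them, time stands still between calls to the robot, and variables do not carry over. Pictures are saved under pics/ and viewed, at most 10 in all, crops included, and the job is handed in when it is done.

```bash
ls; mkdir -p pics; cat > h.py <<'E'
import numpy as np, cv2, json
from rig import ctrl
def cap(n,f):
    c=ctrl.capture(n); cv2.imwrite(f'pics/{f}.png',c['image'][:,:,::-1]); 
    np.savez(f'pics/{f}.npz',**{k:c[k] for k in c}); return c
def ray(c,u,v):
    d=np.array([(u-c['cx'])/c['fx'],(v-c['cy'])/c['fy']]); s=d.copy()
    for _ in range(20): s=d/(1+c['k1']*(s@s))
    R=np.array(c['R']);t=np.array(c['t']);return -R.T@t, R.T@np.array([*s,1.])
def onz(c,u,v,z):
    o,d=ray(c,u,v); return o+d*(z-o[2])/d[2]
def proj(c,X):
    p=np.array(c['R'])@np.array(X,float)+np.array(c['t']); s=p[:2]/p[2]; s=s*(1+c['k1']*(s@s))
    return s*[float(c['fx']),float(c['fy'])]+[float(c['cx']),float(c['cy'])]
E
python3 - <<'E'
from h import *
for n in('side','top'):
    c=cap(n,n+'0'); print(n,{k:np.round(c[k],3).tolist() for k in c if k!='image'})
print(ctrl.sense())
E
```

```text
pics
side {'fx': 575.619, 'fy': 575.619, 'cx': 320.32, 'cy': 249.802, 'k1': -0.028, 'R': [[-0.989, -0.148, 0.019], [-0.103, 0.585, -0.805], [0.108, -0.798, -0.593]], 't': [499.238, 158.341, 1122.028]}
top {'fx': 618.05, 'fy': 618.05, 'cx': 323.191, 'cy': 239.241, 'k1': -0.202, 'R': [[-0.014, -1.0, 0.004], [-0.993, 0.013, -0.121], [0.121, -0.006, -0.993]], 't': [-106.293, 540.963, 1409.432]}
{'time_s': 0.1, 'joints': array([ 1.06957124e+00,  3.13364265e-01,  1.49838385e+00, -9.87714514e-06,
        1.33100629e+00, -2.23420235e-01]), 'dq': array([ 0.00153951, -0.00089326, -0.00234315, -0.00145298,  0.00246561,
        0.00109805]), 'tau': array([ 2.20672700e-03, -4.12900436e+01, -2.60137367e+01, -2.28729682e-04,
        3.07323353e-03,  2.43404111e-05]), 'eef_pos': array([143.92409235, 504.72163557, 303.3989359 ]), 'ee_rot': array([-2.01404974e-04,  1.38455008e-01,  9.90368554e-01, -5.44864348e-04]), 'force': array([-0.71716702,  0.0904041 ,  0.90375734]), 'wrist_torque': array([-0.03375288,  0.03676859,  0.03803981]), 'grip_force': 0.0, 'grip_width': 0.9998836339770951}
```

View pics/top0.png

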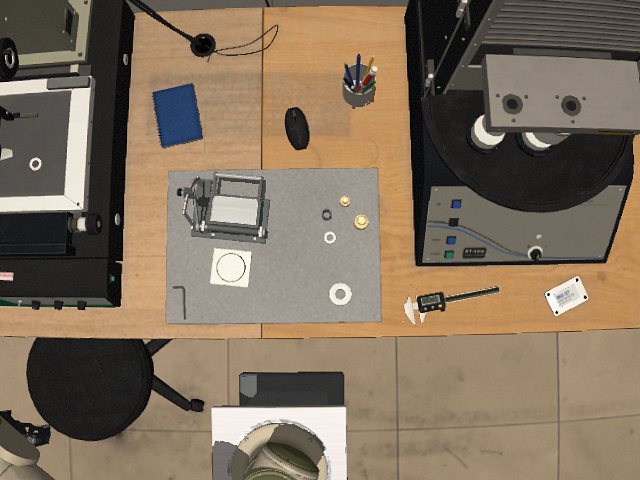

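View pics/side0.png

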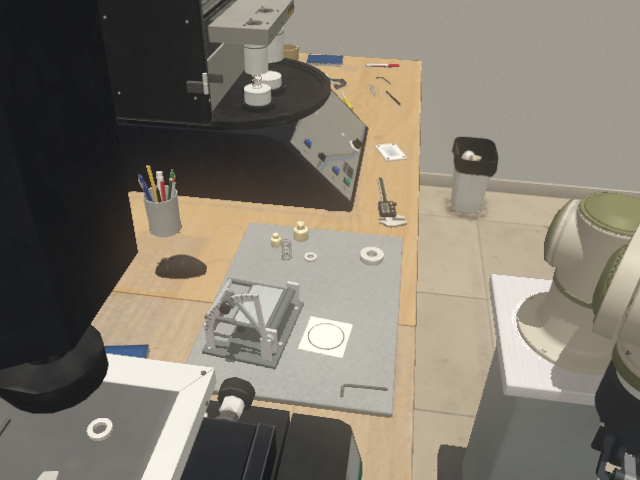

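Top view: the ring is at about (340,294), the circle (231,267), the mirror stand around (235,208) with the bar at (240,178), and the hex key at (180,300). The weights, spring and small ring are at the right rear. In the side view the index arm is raised at (255,320).

```bash
python3 - <<'E'
import cv2
a=cv2.imread('pics/top0.png')[165:305,165:365]; cv2.imwrite('pics/tc.png',cv2.resize(a,None,fx=4,fy=4,interpolation=cv2.INTER_CUBIC))
a=cv2.imread('pics/side0.png')[230:370,190:390]; cv2.imwrite('pics/sc.png',cv2.resize(a,None,fx=4,fy=4,interpolation=cv2.INTER_CUBIC))
E
```

```text
(no output)
```

View pics/tc.png

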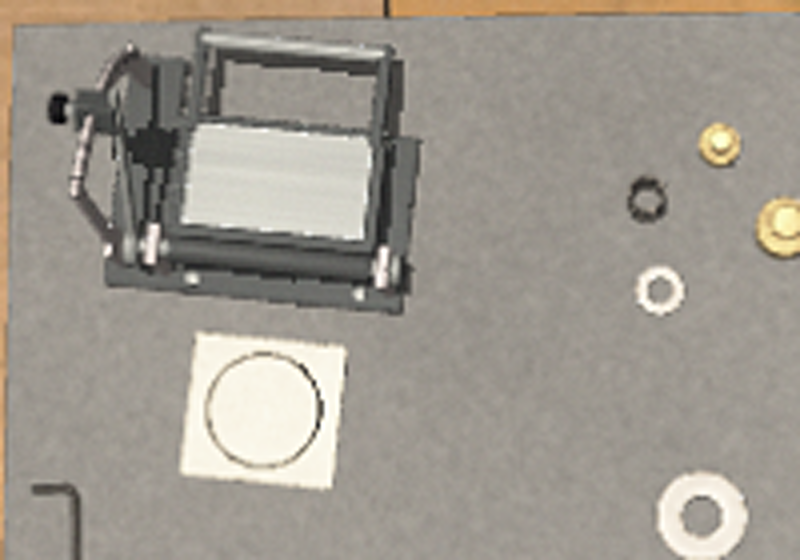

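View pics/sc.png

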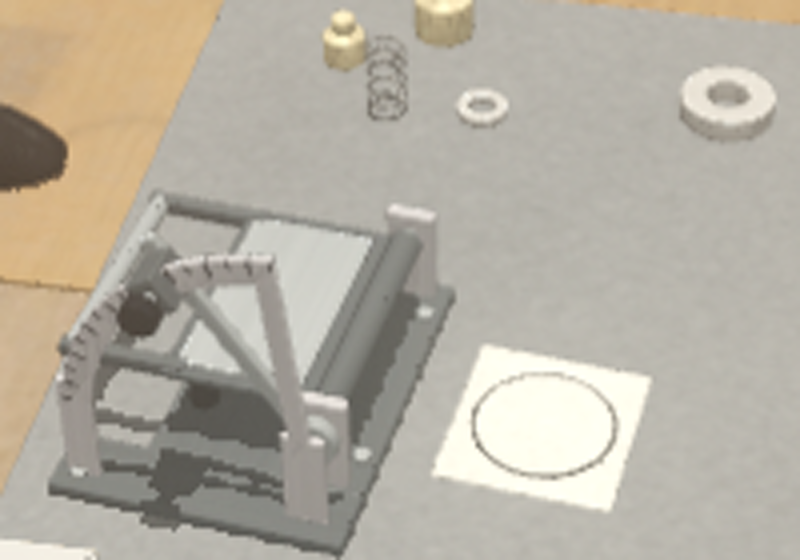

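Top crop: circle centre (264,410), ring top centre (702,516), bar from (205,42) to (388,50), and post tops (152,245) and (382,265). Side crop: circle (545,425), ring top (728,102), index arm from the pivot (318,428) up to about (185,285), and bar from (163,200) to (65,345).

```bash
cat >> h.py <<'E'
def load(f): return dict(np.load(f'pics/{f}.npz'))
T=lambda x,y,ox,oy:((x+.5)/4-.5+ox,(y+.5)/4-.5+oy)
E
python3 - <<'E'
from h import *
t=load('top0'); s=load('side0'); np.set_printoptions(precision=1,suppress=True)
tp=lambda x,y,z:onz(t,*T(x,y,165,165),z); sp=lambda x,y,z:onz(s,*T(x,y,190,230),z)
print('circle',tp(264,410,14),sp(545,425,14))
print('ring',tp(702,516,28),sp(728,102,28))
print('card top',*[tp(*p,14) for p in((195,333),(346,347),(333,488),(181,474))])
print('card side',*[sp(*p,14) for p in((485,345),(651,378),(612,510),(434,476))])
print('bar',tp(205,42,64),tp(388,50,64), sp(163,200,62),sp(65,345,62))
print('posts',tp(152,245,72),tp(382,265,72),sp(412,210,72),sp(325,396,72))
print('small',tp(660,290,20),'spring',tp(648,200,60),'w2',tp(720,140,44),'hex',tp(75,490,18),tp(35,490,18),tp(78,555,18))
P=[tp(*p,14)for p in((195,333),(346,347),(333,488),(181,474))]
yaw=np.mean([np.arctan2(*(a-b)[[1,0]]) for a,b in((P[0],P[3]),(P[1],P[2]))]); 
Q=[sp(*p,14)for p in((485,345),(651,378),(612,510),(434,476))] # order unknown
print('yaw',yaw,[np.arctan2(*(Q[i]-Q[i-1])[[1,0]]) for i in range(4)])
c=(tp(264,410,14)+sp(545,425,14))/2
for w in (yaw,yaw-.03,yaw+.03):
  X=np.array([np.cos(w),np.sin(w),0]);Y=np.array([-X[1],X[0],0]);h=c+85*X+[0,0,45]
  f=lambda x,y,z:h+x*X+y*Y+[0,0,z]
  inv=lambda uv,o:((uv[0]-o[0]+.5)*4-.5,(uv[1]-o[1]+.5)*4-.5)
  print('w',w,'hinge',h)
  for n,p in (('barL',f(125,50,0)),('barR',f(125,-50,0)),('pivot',f(0,80,0))): print(n,np.array(inv(proj(t,p),(165,165))),np.array(inv(proj(s,p),(190,230))))
  for a in (.6,.7,.8,.9,1.0):
    r=[f(k*np.cos(a),80,k*np.sin(a)) for k in (60,122)]
    print(a,[np.array(inv(proj(t,p),(165,165))) for p in r],[np.array(inv(proj(s,p),(190,230))) for p in r])
E
```

```text
circle [478.3 106.   14. ] [478.3 108.8  14. ]
ring [ 412.4 -151.1   28. ] [ 412.6 -139.7   28. ]
card top [524.6 147.4  14. ] [515.1  57.2  14. ] [431.9  65.   14. ] [440.9 155.4  14. ]
card side [514.9  59.5  14. ] [432.5  68.9  14. ] [441.  156.9  14. ] [523.8 149.6  14. ]
bar [689.6 134.8  64. ] [682.8  27.6  64. ] [679.8  34.6  62. ] [695.4 142.8  62. ]
posts [569.2 162.8  72. ] [555.8  30.2  72. ] [555.5  33.1  72. ] [569.3 165.1  72. ]
small [ 545.9 -128.8   20. ] spring [ 593.2 -122.    60. ] w2 [ 630.8 -164.8   44. ] hex [431.7 218.2  18. ] [431.9 242.3  18. ] [393.4 216.2  18. ]
yaw -0.09427576274304164 [np.float64(-1.669180846886899), np.float64(3.0276134091276603), np.float64(1.4749515197643437), np.float64(-0.08818277417917528)]
w -0.09427576274304164 hinge [563.   99.4  59. ]
barL [202.1  39.7] [ 76.3 342.6]
barR [371.3  52.4] [155.9 208.2]
pivot [128.6 246.5] [316.4 439.2]
0.6 [array([126.2, 152. ]), array([124. ,  50.7])] [array([204.5, 362. ]), array([ 86.3, 280.5])]
0.7 [array([123.8, 156.8]), array([119. ,  59.9])] [array([211.7, 355.5]), array([100.4, 266.3])]
0.8
[... 868 characters left out ...]
13.2,  96. ])] [array([237.4, 334.3]), array([155.5, 226.2])]
w -0.06427576274304164 hinge [563.2 101.9  59. ]
barL [191.3  41.6] [ 74.2 352.4]
barR [360.8  49.2] [148.5 215.7]
pivot [123.9 250.3] [319.9 444.2]
0.6 [array([118.8, 155.7]), array([113.8,  54.3])] [array([206.6, 369.3]), array([ 86.7, 289.8])]
0.7 [array([116.6, 160.5]), array([109.1,  63.5])] [array([214. , 362.5]), array([101.1, 275.3])]
0.8 [array([114.5, 166.3]), array([104.6,  74.8])] [array([222.5, 356.5]), array([117.9, 262.3])]
0.9 [array([112.4, 173. ]), array([100.2,  88.2])] [array([232. , 351.4]), array([137.1, 251.1])]
1.0 [array([110.5, 180.5]), array([ 95.9, 103.4])] [array([242.5, 347.2]), array([158.4, 241.7])]
```

```bash
python3 -m creep '[[[1,-2.8,0,0,0,-1.4],[2.05,-5.6,0,0,0,-2.8],[3.1,-8.4,0,0,0,-4.2],[4.15,-11.2,0,0,0,-5.6],[5.2,-14,0,0,0,-7],[6.2,-16.8,0,0,0,-8.4],[7.2,-19.6,0,0,0,-9.8],[8.25,-22.4,-1,0,0,-11.2],[9.3,-25.2,-2,0,0,-12.6],[10.3,-27.9,-3,0,0,-14],[10.3,-27.9,-4,0,0,-15.4],[10.3,-27.9,-5,0,0,-16.8],[10.3,-27.9,-5.5,0,0,-17.7],[10.3,-27.9,-5.5,0,0,-17.7],[10.3,-27.9,-5.5,0,0,-17.7],[10.3,-27.9,-5.5,0,0,-17.7],[10.3,-27.9,-5.5,0,0,-17.7],[10.3,-27.9,-5.5,0,0,-17.7],[10.3,-27.9,-5.5,0,0,-17.7]]]' 36 30
```

```text
time_s: 1.68
eef_pos: [401.9, -196.2, 164.4]
ee_rot: [-0.0, 0.791, 0.612, -0.0]
force: [0.3, 2.1, -0.1]
grip_width: 0.421
grip_force: 0.0
```

```bash
python3 - <<'E'
from h import *
t=cap('top','top1'); s=cap('side','side1')
a=t['image'][230:350,280:400,::-1]; b=s['image'][170:290,300:420,::-1]
cv2.imwrite('pics/c1.png',np.hstack([cv2.resize(i,(400,400),interpolation=cv2.INTER_CUBIC) for i in(a,b)]))
print(ctrl.sense()['eef_pos'])
E
```

```text
[ 401.47630532 -194.40577061  165.00839076]
```

View pics/c1.png

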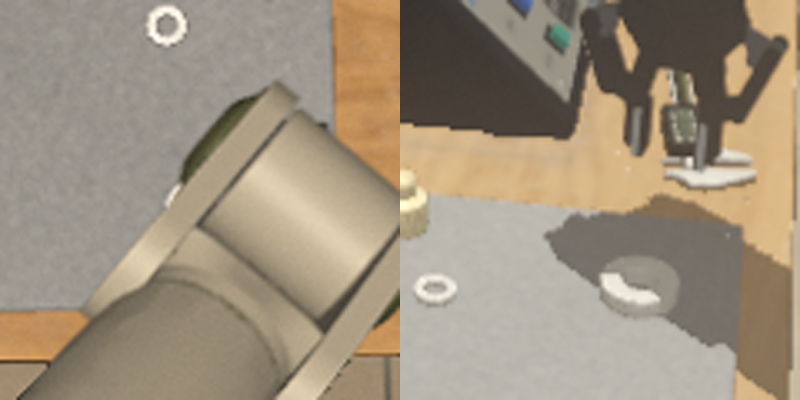

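The ring sits ahead of the open fingertips as expected: in the side crop the ring is at (640,285) and the tips at (635,150) and (700,168).

```bash
python3 -m creep '[[[0,0,-0.8,0,0,0],[0,0,-1.6,0,0,0],[0,0,-2.2,0,0,0],[0,0,-2.6,0,0,0],[0,0,-2.85,0,0,0],[0,0,-3,0,0,0],[0,0,-3.05,0,0,0],[0,0,-3.05,0,0,0],[0,0,-3.05,0,0,0]]]'
```

```text
time_s: 2.53
eef_pos: [401.7, -192.6, 90.7]
ee_rot: [0.0, 0.79, 0.613, 0.0]
force: [-0.3, 0.5, 0.8]
grip_width: 0.419
grip_force: 0.0
```

```bash
python3 -m creep '[[[0.05,0.19,0,0,0,0],[0.1,0.39,0,0,0,0],[0.2,0.77,0,0,0,0],[0.3,1.16,0,0,0,0],[0.4,1.55,0,0,0,0],[0.5,1.94,0,0,0,0],[0.6,2.32,0,0,0,0],[0.7,2.71,0,0,0,0],[0.8,3.1,0,0,0,0],[0.9,3.49,0,0,0,0],[1,3.87,0,0,0,0],[1.1,4.26,0,0,0,0],[1.2,4.65,0,0,0,0],[1.3,5.04,0,0,0,0],[1.4,5.42,0,0,0,0],[1.49,5.81,0,0,0,0],[1.57,6.1,0,0,0,0],[1.62,6.3,0,0,0,0],[1.65,6.42,0,0,0,0],[1.67,6.5,0,0,0,0]]]'; python3 - <<'E'
from h import *
t=cap('top','top2'); s=cap('side','side2')
a=t['image'][210:330,200:320,::-1]; b=s['image'][230:350,280:400,::-1]
cv2.imwrite('pics/c2.png',np.hstack([cv2.resize(i,(400,400),interpolation=cv2.INTER_CUBIC) for i in(a,b)]))
print(ctrl.sense()['eef_pos'])
E
```

```text
time_s: 4.2
eef_pos: [443.3, -29.8, 90.1]
ee_rot: [-0.0, 0.79, 0.613, -0.0]
force: [-1.7, -2.9, 3.1]
grip_width: 0.425
grip_force: 1.6
[443.21008999 -29.91015913  90.06027197]
```

View pics/c2.png

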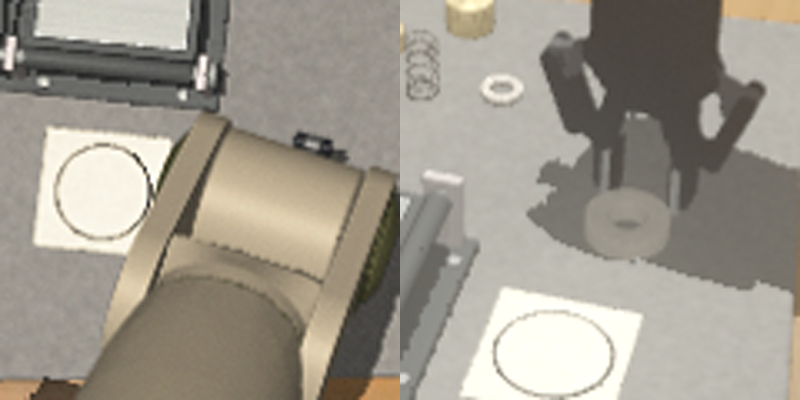

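Ring nested between the fingers: in the side crop the ring's top centre is about (627,214) and the circle's centre (553,354).

```bash
python3 - <<'E'
from h import *
s=load('side2'); g=lambda x,y:((x-400+.5)/3.3333-.5+280,(y+.5)/3.3333-.5+230)
c=onz(s,*g(553,354),14); print('circle',c)
for y in(212,214,216): r=onz(s,*g(627.5,y),28); print(r,(c-r)/25)
inv=lambda p:(proj(s,p)-[280,230]+.5)*3.3333-.5+[400,0]
R=np.array([450.7,-0.9])
th=np.linspace(0,6.283,200)
for z in(14,28):
  P=np.array([inv([R[0]+26*np.cos(a),R[1]+26*np.sin(a),z]) for a in th]); print(z,P.min(0),P.max(0))
E
```

```text
circle [478.94516973 108.82496705  14.        ]
[449.90191218  -3.62078372  28.        ] [ 1.1617303   4.49783003 -0.56      ]
[449.69888971  -1.78686606  28.        ] [ 1.1698512   4.42447332 -0.56      ]
[4.49496382e+02 4.23743991e-02 2.80000000e+01] [ 1.17795152  4.35130371 -0.56      ]
14 [581.73755595 204.3794427 ] [667.48694702 261.21026503]
28 [582.51229138 186.97045984] [668.88326899 243.58278983]
```

```bash
python3 -m creep '[[[0.05,0.18,0,0,0,0],[0.12,0.46,0,0,0,0],[0.21,0.8,0,0,0,0],[0.3,1.14,0,0,0,0],[0.39,1.48,0,0,0,0],[0.48,1.82,0,0,0,0],[0.58,2.16,0,0,0,0],[0.67,2.5,0,0,0,0],[0.76,2.84,0,0,0,0],[0.85,3.18,0,0,0,0],[0.93,3.5,0,0,0,0],[1.01,3.78,0,0,0,0],[1.07,4,0,0,0,0],[1.11,4.16,0,0,0,0],[1.14,4.27,0,0,0,0],[1.16,4.33,0,0,0,0],[1.16,4.33,0,0,0,0],[1.16,4.33,0,0,0,0]]]'; python3 - <<'E'
from h import *
s=cap('side','side3')
cv2.imwrite('pics/c3.png',cv2.resize(s['image'][290:380,270:390,::-1],(800,600),interpolation=cv2.INTER_CUBIC))
E
```

```text
time_s: 5.8
eef_pos: [472.2, 78.1, 90.1]
ee_rot: [-0.0, 0.79, 0.613, 0.0]
force: [-0.1, -0.7, -0.5]
grip_width: 0.42
grip_force: 0.0
```

View pics/c3.png

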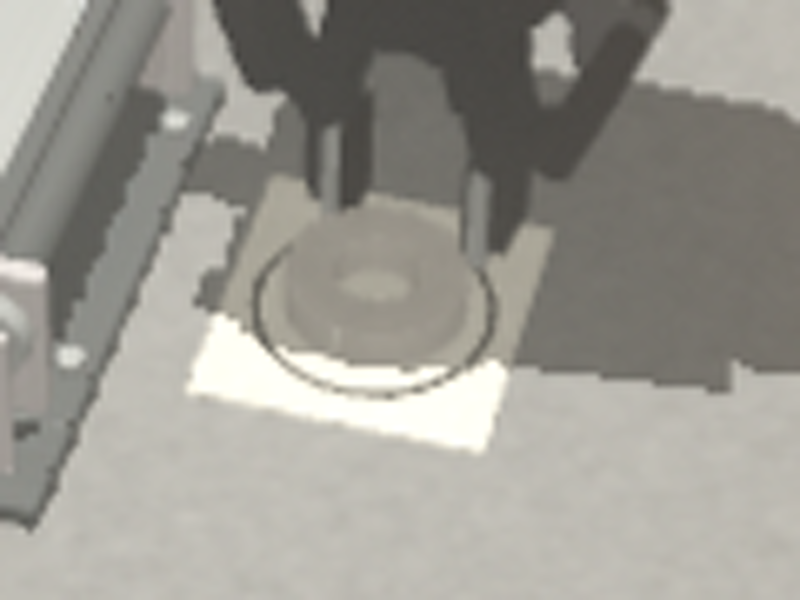

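The ring lies within the circle but is short in y: the wall's lower front edge is at (380,367), while the circle's front is at (375,396), and the circle spans x 255–495.

```bash
python3 - <<'E'
from h import *
s=load('side3'); g=lambda x,y:((x+.5)/6.6667-.5+270,(y+.5)/6.6667-.5+290)
f=lambda x,y,z=14:onz(s,*g(x,y),z)[:2]
print('front',f(375,396),f(380,367),'left',f(255,308),'right',f(495,315))
th=np.linspace(0,6.283,200)
for C,r,z in(([478.9,108.8],32.5,14),([479.7,107.2],26,14),([479.7,107.2],26,28),([479.7,103.2],26,14),([479.7,103.2],26,28)):
  P=np.array([(proj(s,[C[0]+r*np.cos(a),C[1]+r*np.sin(a),z])-[270,290]+.5)*6.6667-.5 for a in th]); print(C,r,z,P.min(0),P.max(0))
E
```

```text
front [473.70398823 142.07421135] [473.88245559 130.97973169] left [511.74336426 114.17730295] right [444.81008923 105.6503045 ]
[478.9, 108.8] 32.5 14 [257.78047915 228.01766205] [488.86229765 392.87049721]
[479.7, 107.2] 26 14 [279.00686549 239.63309553] [463.62146253 371.15803374]
[479.7, 107.2] 26 28 [279.49275108 203.9521707 ] [465.55284163 335.12728829]
[479.7, 103.2] 26 14 [281.27897343 230.06073965] [465.35343403 360.82240271]
[479.7, 103.2] 26 28 [281.78124338 194.40925457] [467.29245892 324.81664342]
```

```bash
python3 -m creep '[[[0.01,0.07,0,0,0,0],[0.02,0.12,0,0,0,0],[0.03,0.15,0,0,0,0],[0.03,0.15,0,0,0,0],[0.03,0.15,0,0,0,0],[-0.05,-0.2,0,0,0,0],[-0.2,-0.8,0,0,0,0],[-0.3,-1.2,0,0,0,0],[-0.3,-1.2,0.5,0,0,0],[-0.3,-1.2,1.7,0,0,0],[-0.3,-1.2,3,0,0,0.3],[0.3,-1.1,4.4,0,0,0.6],[1.5,-0.8,5.6,0,0,0.9],[3,-0.4,6.2,0,0,1.2],[4.6,-0.1,6.4,0,0,1.5],[6.2,0.1,6.4,0,0,1.8],[7.6,0.3,6.4,0,0,1.8],[8.59,0.35,6.4,0,0,1.8],[8.59,0.35,5.6,0,0,1.8],[8.59,0.35,5,0,0,1.8]]]'; python3 - <<'E'
from h import *
s=cap('side','side4')
cv2.imwrite('pics/c4.png',cv2.resize(s['image'][190:370,190:390,::-1],None,fx=3.33333,fy=3.333333,interpolation=cv2.INTER_CUBIC))
print(ctrl.sense()['eef_pos'])
E
```

```text
time_s: 7.52
eef_pos: [687.9, 86.0, 213.5]
ee_rot: [-0.0, 0.74, 0.673, 0.0]
force: [-0.4, 0.9, -0.7]
grip_width: 0.421
grip_force: 0.0
[686.39046556  86.03442538 209.90296895]
```

View pics/c4.png

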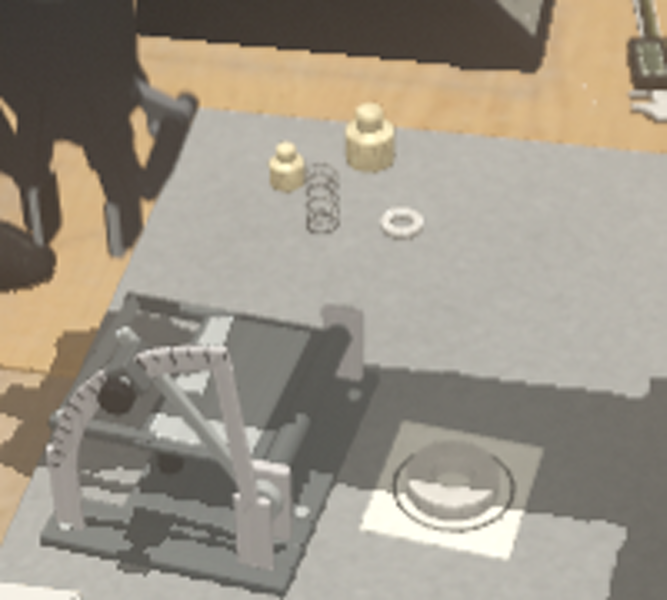

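The ring is well centred: circle x 394–515, ring x 406–498, with a front gap all round. The gripper stands above the bar.

```bash
python3 -m creep '[[[0,0,-0.8,0,0,0],[0,0,-1.6,0,0,0],[0,0,-2.4,0,0,0],[0,0,-3,0,0,0],[0,0,-3.5,0,0,0],[0,0,-3.85,0,0,0],[0,0,-4.05,0,0,0],[0,0,-4.12,0,0,0],[0,0,-4.12,0,0,0],[0,0,-4.12,0,0,0]]]'; python3 -m creep '[[[0,0,0,0,0,0],[0,0,0,0,0,0],[0,0,0,0,0,0],[0,0,0,0,0,0],[0,0,0,0,0,0],[0,0,0,0,0,0]]]' 4 40
```

```text
time_s: 8.4
eef_pos: [687.3, 86.8, 113.1]
ee_rot: [0.0, 0.74, 0.673, 0.0]
force: [-0.8, 1.0, -0.4]
grip_width: 0.422
grip_force: 0.0
time_s: 8.9
eef_pos: [688.2, 86.8, 113.1]
ee_rot: [0.002, 0.74, 0.673, 0.002]
force: [8.0, -0.2, -1.6]
grip_width: 0.097
grip_force: 38.9
```

```bash
python3 -m creep '[[[0.02,0,0.25,0,0,0],[0.01,0,0.5,0,0,0],[-0.03,0.01,0.75,0,0,0],[-0.07,0.01,0.99,0,0,0],[-0.12,0.02,1.24,0,0,0],[-0.19,0.02,1.48,0,0,0],[-0.27,0.03,1.72,0,0,0],[-0.36,0.04,1.95,0,0,0],[-0.46,0.05,2.18,0,0,0],[-0.58,0.06,2.4,0,0,0],[-0.7,0.07,2.61,0,0,0],[-0.84,0.08,2.82,0,0,0],[-0.98,0.1,3.03,0,0,0],[-1.14,0.11,3.22,0,0,0],[-1.31,0.13,3.41,0,0,0],[-1.48,0.14,3.59,0,0,0],[-1.48,0.14,3.59,0,0,0],[-1.48,0.14,3.59,0,0,0]]]'; python3 - <<'E'
from h import *
s=cap('side','side5');t=cap('top','top5')
a=cv2.resize(s['image'][250:370,190:290,::-1],None,fx=5,fy=5,interpolation=cv2.INTER_CUBIC)
b=cv2.resize(t['image'][165:250,170:230,::-1],None,fx=5,fy=5,interpolation=cv2.INTER_CUBIC)
o=np.zeros((600,800,3),np.uint8);o[:600,:500]=a;o[:425,500:]=b
cv2.imwrite('pics/c5.png',o)
x=ctrl.sense();print(x['eef_pos'],x['force'])
E
```

```text
time_s: 10.4
eef_pos: [651.6, 90.7, 204.8]
ee_rot: [0.003, 0.74, 0.673, 0.003]
force: [8.7, 2.7, 5.1]
grip_width: 0.093
grip_force: 40.1
[651.73158697  90.67138366 204.60877609] [9.28684347 2.02038586 4.7568333 ]
```

View pics/c5.png

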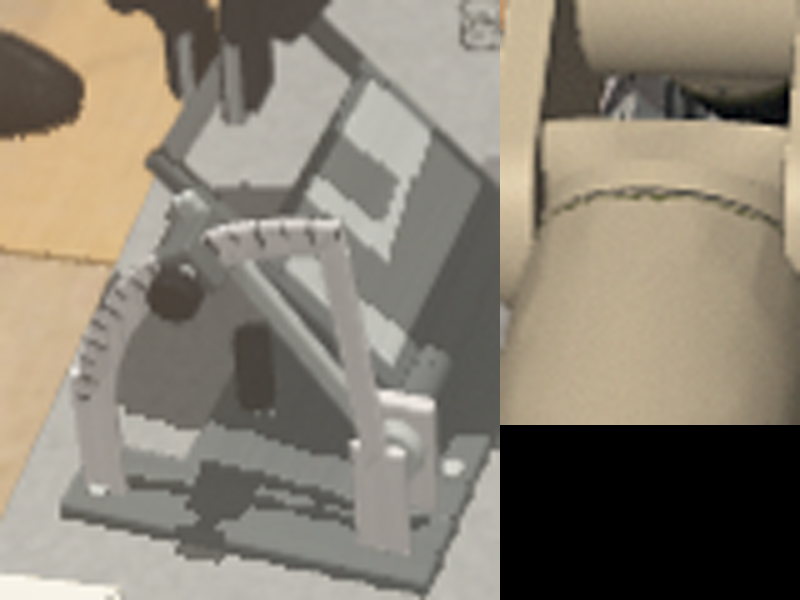

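In the side view the mirror is partly up: bar end at (155,160), near side arm below it. The index arm runs from the pivot (403,445) to its tip at about (190,200), steeper than the mirror. Next I'll fit both angles numerically.

```bash
cat > fit.py <<'E'
from h import *
from scipy.ndimage import map_coordinates, gaussian_filter
from scipy.optimize import minimize
w=-.096;X=np.array([np.cos(w),np.sin(w),0]);Y=np.array([-X[1],X[0],0]);H=np.array([563,99,59.])
def pt(a,r,y,n): return H+X*(r*np.cos(a)-n*np.sin(a))+Y*y+np.array([0,0,r*np.sin(a)+n*np.cos(a)])
def grads(f):
    c=load(f); g=gaussian_filter(c['image'].astype(float).mean(2),.7); return c,np.gradient(g,axis=1),np.gradient(g,axis=0)
def edge(G,A,B,off,n=30):
    c,gx,gy=G; a=proj(c,A)+off;b=proj(c,B)+off;d=(b-a)/np.linalg.norm(b-a);m=np.array([-d[1],d[0]])
    P=a+(b-a)*np.linspace(0,1,n)[:,None]
    return np.abs(map_coordinates(gx,P.T[::-1],order=1)*m[0]+map_coordinates(gy,P.T[::-1],order=1)*m[1]).mean()
def idx(G,a,off): return sum(edge(G,pt(a,38,82,s),pt(a,85,82,s),off) for s in(-4.5,4.5))
def bar(G,a,off,y0,y1):
    c=G[0];o=-c['R'].T@c['t'];A=pt(a,125,y0,0);B=pt(a,125,y1,0);v=A-o;k=np.cross(v,Y);k/=np.linalg.norm(k)
    return sum(edge(G,A+s*k,B+s*k,off) for s in(-5,5))
E
python3 - <<'E'
from fit import *
D=[(np.array([u,v])) for u in np.arange(-3,3.1,.5) for v in np.arange(-3,3.1,.5)]
Gs=[grads(f) for f in('side0','side4','side5')]
for G in Gs:
    L=sorted(((idx(G,a,d),round(a,3),*d) for a in np.arange(.6,1.06,.01) for d in D),reverse=True)[:6]; print('idx',[tuple(np.round(l,2)) for l in L])
for a in np.arange(.82,1.04,.02): print(round(a,2),[round(max(idx(G,a,d) for d in D),1) for G in Gs])
for G,(y0,y1),r in((Gs[0],(-40,45),np.arange(-.06,.07,.01)),(Gs[2],(20,46),np.arange(.7,.95,.01))):
  for d in ((0,0),(1,0),(1,-1),(0,-1),(2,0)):
    L=sorted(((bar(G,a,np.array(d),y0,y1),round(a,3)) for a in r),reverse=True)[:3]; print('bar',d,L)
E
```

```text
idx [(np.float64(38.71), np.float64(0.94), np.float64(-1.5), np.float64(-1.5)), (np.float64(38.63), np.float64(0.96), np.float64(-2.0), np.float64(-1.5)), (np.float64(38.6), np.float64(0.93), np.float64(-1.0), np.float64(-1.5)), (np.float64(38.58), np.float64(0.97), np.float64(-2.0), np.float64(-1.0)), (np.float64(38.57), np.float64(0.94), np.float64(-1.0), np.float64(-1.0)), (np.float64(38.56), np.float64(0.93), np.float64(-1.5), np.float64(-2.0))]
idx [(np.float64(30.1), np.float64(0.93), np.float64(-2.0), np.float64(-2.0)), (np.float64(30.06), np.float64(0.91), np.float64(-1.0), np.float64(-1.5)), (np.float64(30.03), np.float64(0.93), np.float64(-1.5), np.float64(-1.5)), (np.float64(30.0), np.float64(0.94), np.float64(-2.0), np.float64(-1.5)), (np.float64(29.99), np.float64(0.9), np.float64(-1.0), np.float64(-2.0)), (np.float64(29.97), np.float64(0.94), np.float64(-1.5), np.float64(-1.0))]
idx [(np.float64(41.8), np.float64(0.99), np.float64(2.5), np.float64(-3.0)), (np.float64(41.73), np.float64(0.98), np.float64(3.0), np.float64(-3.0)), (np.float64(41.71), np.float64(0.99), np.f
[... 1934 characters left out ...]
.20365338708434), np.float64(0.78))]
bar (1, 0) [(np.float64(44.5129285626103), np.float64(0.73)), (np.float64(43.87634713585105), np.float64(0.72)), (np.float64(43.522405091614345), np.float64(0.74))]
bar (1, -1) [(np.float64(42.483002204762826), np.float64(0.75)), (np.float64(42.15766509018209), np.float64(0.74)), (np.float64(41.338347604904754), np.float64(0.76))]
bar (0, -1) [(np.float64(37.71027993499979), np.float64(0.79)), (np.float64(37.474472368390195), np.float64(0.78)), (np.float64(35.990140240817766), np.float64(0.8))]
bar (2, 0) [(np.float64(38.10677719710486), np.float64(0.7)), (np.float64(36.28800005899066), np.float64(0.71)), (np.float64(33.44790059314079), np.float64(0.72))]
```

```bash
python3 -m creep '[[[-0.06,0.01,0.1,0,0,0],[-0.14,0.02,0.19,0,0,0],[-0.23,0.03,0.28,0,0,0],[-0.32,0.04,0.36,0,0,0],[-0.4,0.04,0.43,0,0,0],[-0.45,0.05,0.46,0,0,0],[-0.45,0.05,0.46,0,0,0],[-0.45,0.05,0.46,0,0,0]]]'; cat > m.py <<'E'
from fit import *
import sys
f=sys.argv[1]; cap('side',f)
x=ctrl.sense();print(x['eef_pos'],x['force'],x['time_s'])
G=grads(f);G0=grads('side0')
for d in ((0,0),(.5,.5),(-.5,-.5),(-1,-1),(.5,-.5),(-.5,.5)):
    d=np.array(d)
    A=np.arange(.8,1.04,.005); I=[idx(G0,a,d) for a in A]; J=[idx(G,a,d) for a in A]
    B=np.arange(.7,1.06,.005); K=[bar(G,a,d,20,46) for a in B]; F=np.arange(-.05,.05,.005)
    L=[bar(G0,a,d,-40,45) for a in F]
    print(d,'idx0 %.3f %.1f idx %.3f %.1f bar %.3f %.1f bar0 %.3f %.1f'%(A[np.argmax(I)],max(I),A[np.argmax(J)],max(J),B[np.argmax(K)],max(K),F[np.argmax(L)],max(L)))
E
python3 m.py side6
```

```text
time_s: 11.17
eef_pos: [640.0, 92.0, 215.6]
ee_rot: [0.002, 0.74, 0.673, 0.003]
force: [6.7, 2.3, 4.2]
grip_width: 0.097
grip_force: 39.6
[640.06949131  91.98995335 215.59689667] [7.52014437 3.02206604 3.80288867] 11.2167
[0 0] idx0 0.935 37.5 idx 0.985 40.4 bar 0.900 42.4 bar0 0.005 18.8
[0.5 0.5] idx0 0.935 37.0 idx 0.985 39.9 bar 0.880 44.0 bar0 -0.050 19.1
[-0.5 -0.5] idx0 0.940 38.1 idx 0.990 40.7 bar 0.920 38.9 bar0 -0.010 18.8
[-1 -1] idx0 0.940 38.6 idx 0.995 40.8 bar 0.940 34.2 bar0 -0.040 18.9
[ 0.5 -0.5] idx0 0.910 37.0 idx 0.965 39.9 bar 0.890 41.3 bar0 0.010 18.9
[-0.5  0.5] idx0 0.960 37.8 idx 1.010 40.0 bar 0.905 43.3 bar0 -0.000 18.7
```

```bash
python3 - <<'E'
from fit import *
for f in('side0','side4','side6'):
    c=load(f); g=c['image'].astype(float).mean(2)
    for r in(40,48,56,64,72,80,88):
        a=.94;p=proj(c,pt(a,r,82,0));d=proj(c,pt(a,r+1,82,0))-p;d/=np.linalg.norm(d);m=np.array([-d[1],d[0]])
        s=np.arange(-8,8.1,1);P=[p+k*m for k in s]
        print(f,r,np.round(p,1),m.round(2),map_coordinates(g,np.array(P).T[::-1],order=1).astype(int))
p0=proj(c,pt(.94,60,82,4.5))-proj(c,pt(.94,60,82,-4.5));print('edge vec px',p0)
E
```

```text
side0 40 [254.6 324.1] [ 0.76 -0.65] [ 88  88  89 102 116 133 131 130 134 152 175 184 177 156 149 149 150]
side0 48 [251.8 320.9] [ 0.76 -0.65] [105 122 132 133 147 156 148 130 133 152 173 186 205 206 193 156 149]
side0 56 [249.  317.6] [ 0.76 -0.65] [138 161 187 204 204 202 176 137 133 147 172 190 210 209 209 207 202]
side0 64 [246.2 314.3] [ 0.76 -0.65] [208 208 208 208 207 201 161 130 132 146 169 179 192 204 204 205 205]
side0 72 [243.3 311. ] [ 0.76 -0.65] [207 207 207 208 208 207 179 139 131 143 169 184 202 206 207 206 206]
side0 80 [240.4 307.7] [ 0.76 -0.65] [164 155 141 138 142 144 128 130 132 141 166 180 198 207 207 207 204]
side0 88 [237.6 304.4] [ 0.76 -0.65] [174 169 168 160 166 174 159 129 127 138 168 170 155 147 142 145 147]
side4 40 [254.6 324.1] [ 0.76 -0.65] [ 84  84  84  99 113 131 130 128 133 152 176 185 178 155 148 148 149]
side4 48 [251.8 320.9] [ 0.76 -0.65] [103 121 131 132 146 156 147 130 132 152 174 187 206 204 187 157 148]
side4 56 [249.  317.6] [ 0.76 -0.65] [137 162 189 206 206 203 177 136 131 147 168 160 127 126 126 126 128]
side4 64 [246.2 314.3] [ 0.76 
[... 484 characters left out ...]
122 145 150 150 150]
side6 48 [251.8 320.9] [ 0.76 -0.65] [ 85  86  85  85  85  90 113 130 133 153 170 149  90  88 106 146 149]
side6 56 [249.  317.6] [ 0.76 -0.65] [ 67  73  80  86  85  88 105 127 132 148 166 135  85  84  84  87 106]
side6 64 [246.2 314.3] [ 0.76 -0.65] [ 68  67  67  67  71  86 110 130 133 147 171 150  94  86  86  89 101]
side6 72 [243.3 311. ] [ 0.76 -0.65] [ 70  72  74  86  97 107 115 128 131 144 170 152  99  86  85  89 102]
side6 80 [240.4 307.7] [ 0.76 -0.65] [107 108 109 108 108 110 115 128 132 142 168 159 119 107 103  93 102]
side6 88 [237.6 304.4] [ 0.76 -0.65] [106 105 104 104 105 108 113 124 127 139 170 170 138 136 139 145 148]
edge vec px [ 3.84928838 -1.51957198]
```

```bash
python3 - <<'E'
from fit import *
for f,a,y in(('side6',.91,58),('side5',.79,58),('side6',.91,-50)):
    c=load(f); g=c['image'].astype(float).mean(2)
    for r in range(40,121,8):
        p=proj(c,pt(a,r,y,0));d=proj(c,pt(a,r+1,y,0))-p;d/=np.linalg.norm(d);m=np.array([-d[1],d[0]])
        s=np.arange(-8,8.1,1);P=[p+k*m for k in s]
        print(f,y,r,np.round(p,1),map_coordinates(g,np.array(P).T[::-1],order=1).astype(int))
E
```

```text
side6 58 40 [258.6 315.1] [151 170 150  89  88 106 144 149 149 150 151 158 166 176 183 182 166]
side6 58 48 [255.8 312. ] [145 165 144  92  85  84  87 103 138 149 148 148 150 155 162 166 152]
side6 58 56 [252.9 308.8] [140 167 162 102  86  86  87  97 113 118 130 147 148 148 150 152 155]
side6 58 64 [250.1 305.6] [138 165 161 114  86  86  87  97 112 117 133 168 180 158 150 149 151]
side6 58 72 [247.2 302.4] [137 159 168 133 107 106  97  96 109 112 124 139 145 146 126 123 151]
side6 58 80 [244.3 299.1] [132 155 174 146 121 134 140 147 149 150 148 137 138 157 178 197 188]
side6 58 88 [241.4 295.9] [145 145 149 149 149 148 145 114 129 178 194 199 155 127 107 106 104]
side6 58 96 [238.5 292.6] [142 164 172 176 198 189 149 113  94 104 116 118 113 108 118 118 129]
side6 58 104 [235.5 289.3] [125 125 120 117 113 107  99  92  94 104 119 116 133 172 181 181 181]
side6 58 112 [232.6 286. ] [132 143 162 173 164 179 148  97  94 104 117 112 127 166 177 178 179]
side6 58 120 [229.6 282.6] [182 180 179 179 180 179 162 106  93 102 108  92 126 172 180 180 179]
side5 58 40 [256.8 316.1] [131 131 151 17
[... 1353 characters left out ...]
180 180 179 179 179 176 153 127 148 176 180 180 181]
side6 -50 72 [266.8 265.4] [ 92  87  87  87  99 114 133 168 173 165 134 122 146 173 178 177 176]
side6 -50 80 [264.2 262.3] [177 177 175 175 177 175 155 116  88  89  93 103 134 174 175 175 177]
side6 -50 88 [261.6 259.2] [175 176 175 174 174 174 166 125  93  90  89  91 128 171 178 177 177]
side6 -50 96 [258.9 256.1] [178 177 175 175 178 178 157 107  89  89  89  94 132 172 178 179 179]
side6 -50 104 [256.3 253. ] [130 174 178 178 174 166 155 116  84  86  87  89 116 164 175 175 177]
side6 -50 112 [253.6 249.8] [69 72 78 87 78 70 70 70 70 70 70 70 70 71 71 71 71]
side6 -50 120 [250.9 246.7] [69 68 68 69 69 69 69 69 68 69 69 69 69 70 70 69 70]
```

```bash
python3 -m creep '[[[-0.03,0,0.03,0,0,0],[-0.08,0.01,0.06,0,0,0],[-0.12,0.01,0.09,0,0,0],[-0.14,0.01,0.11,0,0,0],[-0.14,0.01,0.11,0,0,0],[-0.14,0.01,0.11,0,0,0]]]'; python3 m.py side7 | head -2; python3 - <<'E'
from fit import *
c=load('side7');inv=lambda p:(p-[215,250]+.5)*8-.5
im=cv2.resize(c['image'][250:325,215:285,::-1],None,fx=8,fy=8,interpolation=cv2.INTER_CUBIC)
# bar-axis extension at predicted angles: tick marks at the arm (y=80,r=122)
for a in(.91,.945,.98):
    for y,r in((80,122),(54,125)):
        q=inv(proj(c,pt(a,r,y,0)));cv2.circle(im,tuple(int(v) for v in q),3,(0,0,255) if a==.945 else (255,0,0),-1)
cv2.imwrite('pics/c7.png',im)
E
```

```text
time_s: 11.72
eef_pos: [636.6, 92.4, 218.4]
ee_rot: [0.002, 0.74, 0.673, 0.003]
force: [7.1, 2.7, 5.2]
grip_width: 0.102
grip_force: 39.4
[636.57866215  92.36720191 218.45531169] [6.2697908  3.29211411 5.23605011] 11.7667
[0 0] idx0 0.935 37.5 idx 0.985 40.3 bar 0.935 42.6 bar0 0.005 18.8
```

View pics/c7.png

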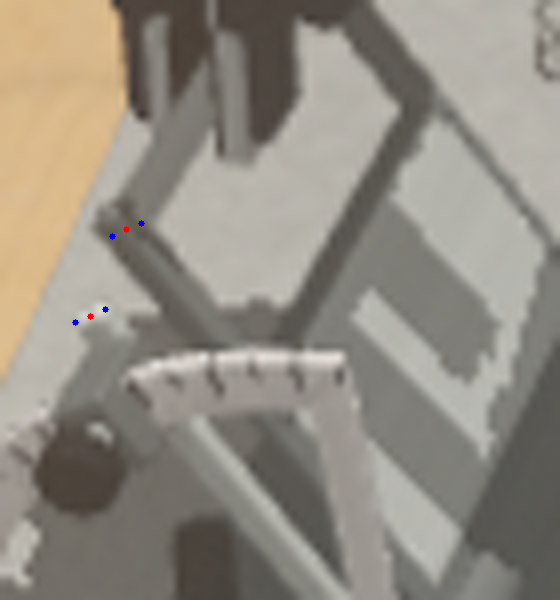

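The last picture shows the bar end at about (115,218), the index tip at about (108,315), and the two arms nearly parallel. Next I'll compare their slopes at sub-pixel level.

```bash
cat > sl.py <<'E'
from fit import *
from scipy.optimize import brentq
def slope(f,a,y,r0,r1,slo,shi,sign):
    c=load(f); g=gaussian_filter(c['image'].astype(float).mean(2),.5); R=np.arange(r0,r1+.1,1.5); s=np.arange(slo,shi+.01,.1); pts=[]
    for r in R:
        p=proj(c,pt(a,r,y,0));d=proj(c,pt(a,r+1,y,0))-p;d/=np.linalg.norm(d);m=np.array([-d[1],d[0]])
        v=map_coordinates(g,(p+s[:,None]*m).T[::-1],order=3); q=np.clip(sign*np.gradient(v,.1),0,None)**2
        if q.sum()>0: k=(q*s).sum()/q.sum(); pts.append(np.r_[p+k*m,k,q.max()])
    P=np.array(pts); vx,vy,x0,y0=cv2.fitLine(P[:,:2].astype(np.float32),cv2.DIST_HUBER,0,.01,.01).ravel()
    res=(P[:,0]-x0)*-vy+(P[:,1]-y0)*vx; ok=abs(res)<.5
    vx,vy,x0,y0=cv2.fitLine(P[ok,:2].astype(np.float32),cv2.DIST_L2,0,.01,.01).ravel()
    # angle whose line (same plane y, with normal offset n through x0,y0) has that direction
    n=np.median(P[ok,2])
    def h(b):
        A=proj(c,pt(b,r0,y,0));B=proj(c,pt(b,r1,y,0)); d=B-A; return d[0]*vy-d[1]*vx
    b=np.linspace(a-.25,a+.25,51);hv=[h(t) for t in b];i=[k for k in range(50) if hv[k]*hv[k+1]<0]
    return [round(brentq(h,b[k],b[k+1]),3) for k in i],'s=%.2f n=%d/%d rms=%.2f'%(n,ok.sum(),len(P),res[ok].std())
E
python3 - <<'E'
from sl import *
for f in('side0','side4','side5','side6','side7'):
    print(f,'idx int',slope(f,.95,82,38,88,0,2.3,1))
for f in('side5','side6','side7'): print(f,'idx R',slope(f,.95,82,46,88,2.2,4.5,-1),'L',slope(f,.95,82,38,88,-3.5,-.7,1))
for f,a in(('side5',.79),('side6',.91),('side7',.945)):
    print(f,'far R',slope(f,a,-50,76,105,3,5.5,1),'near R',slope(f,a,58,98,122,3.3,6,1),'near int',slope(f,a,58,95,122,0,2,1))
E
```

```text
side0 idx int ([0.957], 's=1.08 n=34/34 rms=0.07')
side4 idx int ([0.956], 's=0.99 n=34/34 rms=0.08')
side5 idx int ([0.964], 's=0.88 n=34/34 rms=0.02')
side6 idx int ([0.965], 's=0.89 n=34/34 rms=0.03')
side7 idx int ([0.964], 's=0.88 n=34/34 rms=0.02')
side5 idx R ([0.957], 's=2.98 n=29/29 rms=0.06') L ([0.967], 's=-2.19 n=34/34 rms=0.11')
side6 idx R ([0.964], 's=3.08 n=29/29 rms=0.06') L ([0.967], 's=-2.18 n=34/34 rms=0.11')
side7 idx R ([0.964], 's=3.06 n=29/29 rms=0.06') L ([0.968], 's=-2.20 n=34/34 rms=0.11')
side5 far R ([0.792], 's=3.89 n=20/20 rms=0.05') near R ([0.585], 's=4.49 n=15/16 rms=0.23') near int ([0.755], 's=0.92 n=5/18 rms=0.17')
side6 far R ([0.914], 's=4.10 n=20/20 rms=0.10') near R ([0.895], 's=4.38 n=15/17 rms=0.17') near int ([0.892], 's=1.07 n=19/19 rms=0.10')
side7 far R ([0.961], 's=4.04 n=20/20 rms=0.09') near R ([0.948], 's=4.31 n=16/17 rms=0.08') near int ([0.938], 's=1.06 n=19/19 rms=0.10')
```

```bash
python3 -m creep '[[[-0.03,0,0.02,0,0,0],[-0.05,0,0.04,0,0,0],[-0.05,0,0.04,0,0,0],[-0.05,0,0.04,0,0,0],[-0.05,0,0.04,0,0,0],[-0.05,0,0.04,0,0,0]]]'; python3 m.py side8 | head -2; python3 - <<'E'
from sl import *
f='side8';a=.96
print(slope(f,.95,82,38,88,0,2.3,1),slope(f,.95,82,46,88,2.2,4.5,-1))
print('far R',slope(f,a,-50,76,105,3,5.5,1),'near R',slope(f,a,58,98,122,3.3,6,1),'near int',slope(f,a,58,95,122,0,2,1))
d=np.abs(load('side8')['image'].astype(int)-load('side5')['image'])[325:365,300:360].mean();print('ring area diff',d)
E
```

```text
time_s: 12.27
eef_pos: [635.3, 92.5, 219.4]
ee_rot: [0.002, 0.74, 0.673, 0.003]
force: [5.6, 2.8, 5.3]
grip_width: 0.097
grip_force: 39.4
[635.32341001  92.47681383 219.36904958] [6.68917165 3.07684685 5.34310553] 12.3167
[0 0] idx0 0.935 37.5 idx 0.985 40.3 bar 0.945 42.5 bar0 0.005 18.8
([0.964], 's=0.88 n=34/34 rms=0.02') ([0.964], 's=3.05 n=29/29 rms=0.06')
far R ([0.964], 's=3.96 n=20/20 rms=0.08') near R ([0.964], 's=4.21 n=16/17 rms=0.11') near int ([0.948], 's=0.98 n=19/19 rms=0.09')
ring area diff 1.6481944444444445
```

The slopes of the mirror (0.964, 0.964, 0.948) and the index arm (0.964) agree, the hold is steady, and the ring has not moved. I'm handing in now.

```bash
python3 -c "
from rig import ctrl
print(ctrl.finish_job())"
```

```text
the job is handed in; nothing more can be done
None
```

The job is handed in: the ring lies inside its circle, and the gripper still holds the mirror at about 0.96 rad, in line with the index arm (measured at 0.964 rad), at about 12 s on the clock.

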